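# Set the blue boring head on the presetting stand, cutter towards the dial gauge

### The job

Take the boring head with the blue cap and set it upright in the round recess of the presetting stand, turned so that its brass-tipped cutter points straight along the orange line at the dial gauge's plunger. Set it down gently, do not drop it, let go, and leave the red and yellow heads where they stand.

Things in the scene. Friction and masses are not known exactly. Their poses are not given: they have to be found in the camera images.
- blue_mid (a point): on the axis of the blue-capped head, half-way up, 45 mm above its foot. Loose, upright, 90 mm tall, 0.3-0.6 kg: foot disc 54 mm across, 12 high; smooth round body 34 across to grip, blue cap; thin blue collar 41 across, 12-20 mm up. One brass-tipped cutter arm juts out 10-20 mm above the foot, 14 wide, tip 52 mm from the axis. x: from axis to cutter tip; z: up. Foot on the table at the start
- mark (a point): tip of the dial gauge's plunger, 31 mm up, on the fixed grey stand (plate 225 x 110 x 16 mm; gauge 58 across, top 45 mm up). x: level, along the orange line from the recess centre to the gauge; z: up. Recess centre is 70 mm from here along -x: flat floor 16 mm above the table, 76 mm across, in a steel rim 92 across, 5 high; the cutter clears it. A head standing in it has its middle 61 mm above the table
- red_mid (a point): on the axis of the red-capped head, half-way up: a bystander, same as the blue head but with red cap and collar; same axes
- yellow_mid (a point): on the axis of the yellow-capped head, half-way up: a bystander, same as the blue head but with yellow cap and collar; same axes
Mind the look-alikes: they are no part of the job. What is shaped like the part that bears blue_mid but turquoise is not meant.

How it is judged:
By the outcome, as a careful person would: the job done as asked, in the order asked, and still so for the second after the job is handed in, with the robot touching nothing.
It also fails if it takes over 32 s, if anything falls off the work surface, if the arm or the gripper's body presses on something with over 40 N, if the wrist force passes 120 N, or if a joint passes its speed limit or range.

### The arm

A 6-joint arm with a two-finger parallel gripper is mounted at the origin on the work surface. World frame = base frame: x ahead of the robot, y to its left, z up, the work surface at z = 0. Lengths are in mm, angles in rad, forces in N, time in s.
With the tool pointing down it reaches from about 400 to 925 mm from the base axis. Payload 12.5 kg.
Tool frame: the origin (TCP) lies at the centre of the arm's flange, where the gripper is bolted on; the fingertips stand 190 mm ahead of it and the grasp point (between the pads) lies 171 mm ahead of it; z points along the fingers, y is the line along which they close (so a half turn about z gives the same grasp; the last joint's range is limited). The gripper opens to 95 mm and grips with 3 to 60 N. Pads are 20 mm wide; open, the fingers measure 119 mm over their backs; the gripper's body (75 mm by 180 mm) begins 59 mm behind the grasp point.
Start: joints at [-1.41, 0.491, 1.559, -0, 1.092, -0.106], TCP at [164.798, -602.882, 404.761] pointing down, gripper open.
Joint ranges: [-3.1, 3.1], [-0.84, 2.19], [0.05, 2.79], [-1.13, 4.28], [0.06, 2.93], [-2.69, 2.69]. Speed limits (rad/s): [2.22, 2.22, 2.79, 3.14, 3.14, 3.14].

### API

Orientations are given as [roll, pitch, yaw] about the fixed x, y, z axes, in that order (R = Rz(yaw) Ry(pitch) Rx(roll)).
In Python, from cell import env, read_camera, search_frame, cut_out gives the robot as it stands. The module is installed in compiled form; this text tells all that it offers.
- The arm moves only by the tool move_arm, never from a script. Its argument "commands" is a list of rows, each a list of 3 entries, a list of its own where there are three numbers: the shift along the world's x, y, z normalised to -1 to 1, where 1 is 0.03 m, then the turn about the world's z normalised to -1 to 1, where 1 is 0.08 rad, then the opening, from -1 (shut) to 1 (fully open), so that 0 is half open. A call has 1 to 20 rows; each row shifts and turns the commanded pose from where the row before left it; what a row does not reach is not made up. A row lasts 1/12 s, in which the tool goes at most 41.7 mm and 7.16 degrees, less where a joint would pass 70% of its speed; a pose out of reach is approached as far as the arm can. A call with a number of a shift or a turn outside -1 to 1 is refused whole. A call with a gripper value outside its range is refused whole. The fingers move at their own pace and stop on an object; the grip force is fixed at half the most. Time passes only in rows, so rows that do not move let the fingers close. It gives the time, the measured TCP pose, the force, the opening and the grip force at its end, in the units of the state.
- env.state(): the state, without advancing time (a new reading comes with each control period).
- read_camera(name): name is "scene" or "top" or "wrist"; returns a dict with "image" (400x640x3 uint8, red, green, blue), "fx", "fy", "cx", "cy" (pixels), "rvec" (rotation vector, rad) and "tvec" (3), from world to camera coordinates, as OpenCV has them. Camera axes: x right, y down, z forward; pixel columns grow to the right and rows downward; lengths in mm; the calibration is good to about 2 mm. A picture is of the moment at which its call begins. There is no depth.
- env.job_done(): hands the job in; it is judged then, once.
Trained networks look in a picture, given as the dict that the camera call returned (one of the last four; its "shot" number tells which), for a name from the list of things; names that differ only in an ending like _2 or _b are one class to them, and where a whole thing is asked for, a point or a joint stands for the part that bears it (a point fixed in the world has none). Each returns a list of dicts, best first, with "confidence" (0 to 1); they miss things now and then, are a little off and sometimes report something else, mostly with a low value. They report only what shows in the picture. A call takes as long as a camera call. They do not tell look-alikes from the thing itself.
- search_frame(thing, picture): "at" ([column, row] in pixels, amid what is visible of it).
- cut_out(thing, picture): "region" (400x640 bool, what is visible of it) and "at" ([column, row] in pixels, amid what is visible of it).
The state is a dict: "t": time; "joints": joint angles; "qvel": joint speeds; "tau": joint torques, N m; "eef_pos": TCP position; "tcp_rot": TCP orientation; "ft_force": force on the tool from outside, world axes, zero at the start; "moment": the same for the moment, N m; "opening": opening from 0.0 (shut) to 1.0 (fully open); "grip_force": force on a finger pad.
Only numpy, scipy, OpenCV 4.12 (cv2) and the standard library are available. Lean on these libraries where they do the work, as an engineer would, in place of code of your own. Each camera call takes 0.05 s, during which the arm holds its last target. There are 200 camera calls.

## Working session

There is one attempt and no reset: what is moved stays moved. The work goes in short steps, Python scripts to look and compute and a tool call to move; the robot and the scene stay as the last step left them, time stands still between calls to the robot, and variables do not carry over. Pictures are saved under pics/ and viewed, at most 10 in all, crops included, and the job is handed in when it is done.

Besides the shell and the picture viewer there is one more tool, called after "Call:" by a JSON object that holds its "op" and its "data". move_arm: Moves the arm, as the interface text tells. Its arguments: {"type":"object","properties":{"commands":{"type":"array","items":{"type":"array"}}},"required":["commands"]}

```bash
mkdir -p pics; cat > h.py <<'E'
import numpy as np, cv2
from cell import env, read_camera, search_frame, cut_out
def ray(p,uv):
    R=cv2.Rodrigues(np.array(p["rvec"],float))[0];t=np.array(p["tvec"],float).ravel()
    d=R.T@np.array([(uv[0]-p["cx"])/p["fx"],(uv[1]-p["cy"])/p["fy"],1.]);return -R.T@t,d
def atz(p,uv,z):
    c,d=ray(p,uv);return c+d*(z-c[2])/d[2]
def proj(p,X):
    K=np.array([[p["fx"],0,p["cx"]],[0,p["fy"],p["cy"]],[0,0,1.]])
    return cv2.projectPoints(np.array(X,float).reshape(-1,1,3),np.array(p["rvec"],float),np.array(p["tvec"],float),K,None)[0].reshape(-1,2)
def save(n,im): cv2.imwrite("pics/"+n,np.ascontiguousarray(im[...,::-1]))
E
python3 - <<'E'
from h import *
ims=[]
for n in("scene","top"):
    p=read_camera(n);ims.append(p["image"])
    print(n,"cam",ray(p,(320,200))[0].round(),p["fx"])
    for t in("blue_mid","red_mid","yellow_mid","mark"):
        for r in search_frame(t,p)[:5]:print(n,t,np.round(r["at"]),round(r["confidence"],2),atz(p,r["at"],31 if t=="mark" else 45).round())
save("a.png",ims[0]);save("b.png",ims[1]);print(env.state()["t"])
E
```

```text
scene cam [991. 472. 764.] 499.7244081264156
scene blue_mid [368. 229.] 0.96 [486.  93.  45.]
scene blue_mid [414. 207.] 0.72 [376. 115.  45.]
scene red_mid [399. 318.] 0.55 [591. 257.  45.]
scene yellow_mid [292. 269.] 0.95 [654.  63.  45.]
scene yellow_mid [369. 232.] 0.18 [489.  98.  45.]
scene mark [231. 172.] 0.65 [ 571. -227.   31.]
top cam [405. -11. 894.] 478.72382923874943
top blue_mid [265. 222.] 0.86 [467.  77.  45.]
top red_mid [172. 161.] 0.66 [583. 243.  45.]
top yellow_mid [275. 128.] 0.68 [638.  55.  45.]
top mark [447. 170.] 0.87 [ 554. -257.   31.]
0.5
```

View pics/a.png

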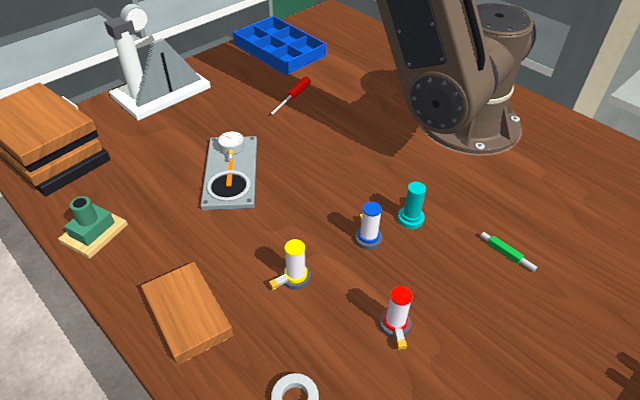

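View pics/b.png

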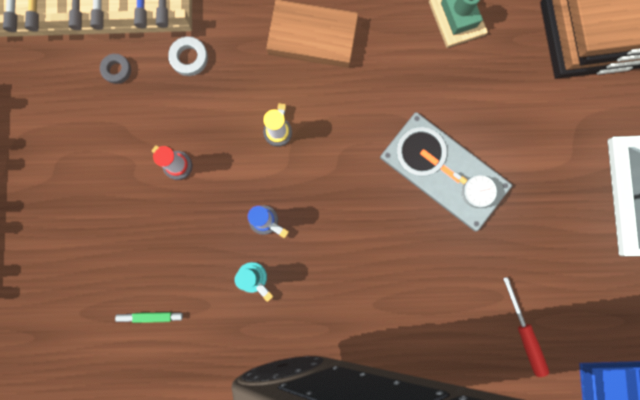

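Scene view: the blue-capped white head is at (370,225) and the solid turquoise look-alike at (413,205). Red is at (398,312), yellow at (294,265), and the recess at (228,185) with the gauge at (231,140). Top view: blue is at (262,219) with its cutter tip near (285,233), turquoise at (251,278), red at (172,162), yellow at (276,127), and the recess at (421,152) with the orange line running toward (463,182).

Candidates for blue: (262,219) with white body and blue cap, or (251,278), all turquoise. I choose (262,219) and will check it in a crop.

```bash
cat > m.py <<'E'
from h import *
def comp(m,near,rad):
    yy,xx=np.mgrid[:400,:640];m=m&(np.hypot(xx-near[0],yy-near[1])<rad)
    n,l,s,c=cv2.connectedComponentsWithStats(m.astype(np.uint8));
    if n<2:return None,0,m
    i=1+s[1:,4].argmax();return c[i],s[i,4],l==i
def hsv(im):
    h=cv2.cvtColor(im,cv2.COLOR_RGB2HSV).astype(int);return h[...,0],h[...,1],h[...,2]
E
python3 - <<'E'
from m import *
P={n:read_camera(n) for n in("scene","top")}
def off(a,b):return np.round(a-b,1)
for n,p in P.items():
    H,S,V=hsv(p["image"]);nb=(265,222) if n=="top" else (370,215);nr=(421,152) if n=="top" else (228,185)
    c,k,m=comp((H>105)&(H<130)&(S>120),nb,16 if n=="top" else 13);print(n,"blue",c,k,atz(p,c,90).round(1))
    # brass
    nt=(285,233) if n=="top" else (361,216)
    c,k,m=comp((H>15)&(H<32)&(S>90)&(V>130),nt,12);
    if k: print(n,"brass",c,k,atz(p,c,15).round(1))
    c,k,m=comp(V<60,nr,25);print(n,"recess dark",c,k,atz(p,c,16).round(1))
    rim,kr,mr=comp((H>5)&(H<16)&(S>190)&(V>200),(442,165) if n=="top" else (229,168),40)
    ys,xs=np.where(mr);W=np.array([atz(p,(x,y),16.5)[:2] for x,y in zip(xs,ys)])
    if len(W)>4:
        v=cv2.fitLine(W.astype(np.float32),cv2.DIST_L2,0,.01,.01).ravel();print(n,"orange",kr,v.round(3),np.degrees(np.arctan2(v[1],v[0])))
    for t in("blue_mid","mark"):
        r=cut_out(t,p)[0];print(n,t,r["at"],r["confidence"],r["region"].sum())
    print()
p=P["top"]["image"];q=P["scene"]["image"]
a=cv2.resize(p[190:250,230:320],None,fx=5,fy=5,interpolation=cv2.INTER_CUBIC)[:,:400]
b=cv2.resize(p[105:235,375:520],(400,300),interpolation=cv2.INTER_CUBIC)
c=cv2.resize(q[190:250,330:410],(400,300),interpolation=cv2.INTER_CUBIC);d=cv2.resize(q[120:225,190:275],(400,300),interpolation=cv2.INTER_CUBIC)
save("c.png",np.vstack([np.hstack([a,b]),np.hstack([c,d])]))
E
```

```text
scene blue [371.47979798 208.98989899] 198 [476.2  87.   90. ]
scene brass [361.         215.45454545] 11 [448.   41.7  15. ]
scene recess dark [228.1184466  186.09514563] 515 [ 594.  -210.5   16. ]
scene orange 9 [   0.634    0.773  580.385 -218.73 ] 50.642876
scene blue_mid [366.3, 230.0] 0.91 1020
scene mark [228.6, 172.7] 0.64 3666

top blue [259.18791946 217.61409396] 298 [471.8  81.   90. ]
top brass [283.98333333 232.98333333] 60 [448.4  44.5  15. ]Traceback (most recent call last):
  File "<stdin>", line 11, in <module>
  File "h.py", line 7, in atz
    c,d=ray(p,uv);return c+d*(z-c[2])/d[2]
        ~~~^^^^^^
  File "h.py", line 5, in ray
    d=R.T@np.array([(uv[0]-p["cx"])/p["fx"],(uv[1]-p["cy"])/p["fy"],1.]);return -R.T@t,d
                     ~~^^^
TypeError: 'NoneType' object is not subscriptable
```

```bash
python3 - <<'E'
from m import *
P={n:read_camera(n) for n in("scene","top")}
for n,p in P.items():
    H,S,V=hsv(p["image"]);nr=(418,150) if n=="top" else (222,190)
    print(n,"recess px",p["image"][nr[1],nr[0]], "orange px",p["image"][160,432] if n=="top" else p["image"][178,230])
    c,k,m=comp((V<85)&(S<90),(421,152) if n=="top" else (228,185),24);print(" dark",c,k)
    ct=max(cv2.findContours(m.astype(np.uint8),cv2.RETR_EXTERNAL,cv2.CHAIN_APPROX_NONE)[0],key=len)[:,0]
    hull=cv2.convexHull(ct)[:,0];W=np.array([atz(p,u,16)[:2] for u in hull]);print(" hull circle",cv2.minEnclosingCircle(W.astype(np.float32)))
    m=(H>4)&(H<18)&(S>200)&(V>200);c,k,mr=comp(m,(442,168) if n=="top" else (230,168),35)
    W=np.array([atz(p,(x,y),16.5)[:2] for y,x in np.argwhere(mr)]);print(" orange",k)
    if k>4:
        v=cv2.fitLine(W.astype(np.float32),cv2.DIST_L2,0,.01,.01).ravel();print(v.round(3))
p=P["top"]["image"];q=P["scene"]["image"]
R=lambda x:cv2.resize(x,(400,300),interpolation=cv2.INTER_CUBIC)
save("c.png",np.vstack([np.hstack([R(p[190:250,230:310]),R(p[105:235,375:520])]),np.hstack([R(q[190:250,330:410]),R(q[120:225,190:275])])]))
E
```

```text
scene recess px [38 40 47] orange px [255 168   0]
 dark [228.0766129  186.17741935] 496
 hull circle ((591.4376831054688, -213.45855712890625), 36.71260070800781)
 orange 25
[   0.643    0.766  583.209 -223.118]
top recess px [67 64 66] orange px [255 191 109]
 dark [419.82762431 149.91049724] 905
 hull circle ((593.9346923828125, -214.9844970703125), 35.09107971191406)
 orange 0
```

View pics/c.png

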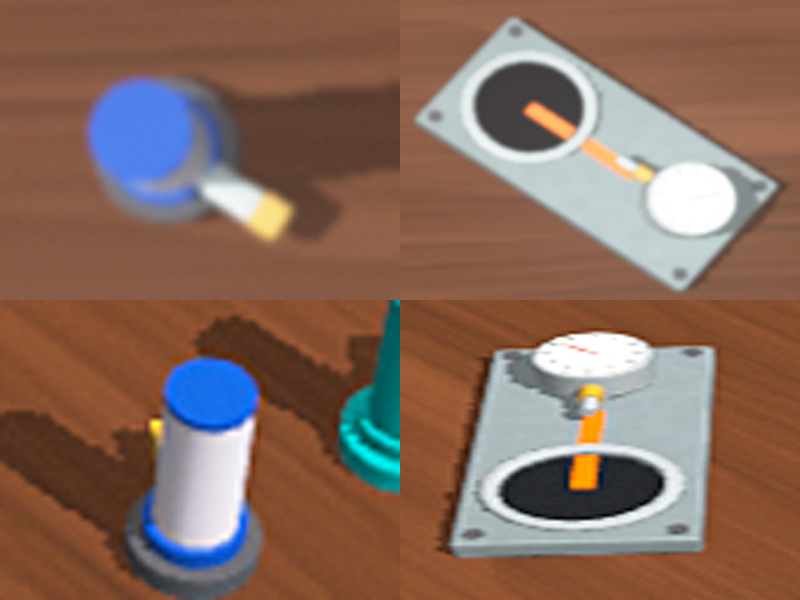

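The crop confirms it: white body, blue cap and collar, with the brass tip to the lower right in the top view. The turquoise one is a separate solid-colour object. Next I read the state and the wrist camera geometry.

```bash
python3 - <<'E'
from h import *
s=env.state();print(s["t"],s["eef_pos"],s["tcp_rot"],s["opening"],s["ft_force"])
p=read_camera("wrist");c,d=ray(p,(p["cx"],p["cy"]));print(c,d,p["fx"],atz(p,(320,200),0))
R=cv2.Rodrigues(np.array(s["tcp_rot"]))[0];
from scipy.spatial.transform import Rotation as Ro
T=Ro.from_euler("xyz",s["tcp_rot"]).as_matrix();print(T.round(3), T.T@(c-s["eef_pos"]),T.T@d)
p=read_camera("top");H,S,V=hsv=[x.astype(int) for x in cv2.split(cv2.cvtColor(p["image"],cv2.COLOR_RGB2HSV))]
m=(H>4)&(H<20)&(S>130)&(V>220);m[:, :415]=0;m[:,466:]=0;m[:140]=0;m[190:]=0
a=np.argwhere(m);W=np.array([atz(p,(x,y),16.5)[:2] for y,x in a]);print(len(a));v=cv2.fitLine(W.astype(np.float32),cv2.DIST_L2,0,.01,.01).ravel();print(v,np.degrees(np.arctan2(-abs(v[1]),-abs(v[0]))))
E
```

```text
0.8 [ 164.77947991 -602.8775967   404.73522187] [ 3.14156178e+00 -4.46591907e-06  2.66773137e-01] 1.0009477264187951 [-0.2119294  -0.11333547 -0.21632419]
[ 243.43350781 -582.21529317  383.69382363] [-0.2738828  -0.07367113 -0.95893732] 360.48233901718277 [ 137.61620725 -619.40255525    0.        ]
[[ 0.965  0.264  0.   ]
 [ 0.264 -0.965 -0.   ]
 [ 0.     0.    -1.   ]] [81.31867066  0.80272569 21.04178619] [-0.2836201  -0.00116548  0.95893601]
156
[   0.6550363    0.7555974  574.5832    -237.34674  ] -130.9224
```

Call:
{"op": "move_arm", "data": {"commands": [[[0.97, 0.85, -0.13], 0, 1], [[0.97, 0.85, -0.13], 0, 1], [[0.97, 0.85, -0.13], 0, 1], [[0.97, 0.85, -0.13], 0, 1], [[0.97, 0.85, -0.13], 0, 1], [[0.97, 0.85, -0.13], 0, 1], [[0.97, 0.85, -0.13], 0, 1], [[0.97, 0.85, -0.13], 0, 1], [[0.97, 0.85, -0.13], 0, 1], [[0.97, 0.85, -0.13], 0, 1], [[0.97, 0.85, -0.13], 0, 1], [[0.97, 0.85, -0.13], 0, 1], [[0.97, 0.85, -0.13], 0, 1], [[0.97, 0.85, -0.13], 0, 1], [[0.97, 0.85, -0.13], 0, 1], [[0, 0, 0], 0, 1], [[0, 0, 0], 0, 1]]}}

```text
t: 2.32
eef_pos: [602.3, -218.8, 345.6]
tcp_rot: [-3.141, 0.001, 0.27]
ft_force: [0.0, 0.5, 0.2]
opening: 1.0
grip_force: 0.0
```

```bash
python3 - <<'E'
from m import *
s=env.state();print(s["t"],s["eef_pos"],s["tcp_rot"])
p=read_camera("wrist");H,S,V=hsv(p["image"]);g=proj(p,[[593,-214,16],[547,-267,31]]);print(g)
m=(H>4)&(H<22)&(S>150)&(V>200);print(m.sum())
c,k,mo=comp(m,g.mean(0),80);print("orange",c,k)
a=np.argwhere(mo);W=np.array([atz(p,(x,y),16.5)[:2] for y,x in a]);v=cv2.fitLine(W.astype(np.float32),cv2.DIST_L2,0,.01,.01).ravel();print(v,np.degrees(np.arctan2(v[1],v[0])))
c,k,m=comp((V<85)&(S<100),g[0],70);h=cv2.convexHull(np.argwhere(m)[:,::-1].astype(np.int32))[:,0]
W=np.array([atz(p,u,16)[:2] for u in h]);print("recess",k,cv2.minEnclosingCircle(W.astype(np.float32)),cv2.fitEllipse(W.astype(np.float32)))
save("d.png",p["image"])
E
```

```text
2.3167 [ 602.29017408 -218.82986448  345.64436445] [-3.14129140e+00  5.55271436e-04  2.69852960e-01]
[[304.08999513 198.75583737]
 [347.44275997 266.02820269]]
202
orange [315.74789916 213.62184874] 119
[   0.6445704     0.76454496  582.4148     -227.78053   ] 49.866524
recess 4692 ((594.3191528320312, -212.9122772216797), 37.12599182128906) ((594.4049072265625, -212.8684844970703), (73.35196685791016, 74.08998107910156), 29.323074340820312)
```

View pics/d.png

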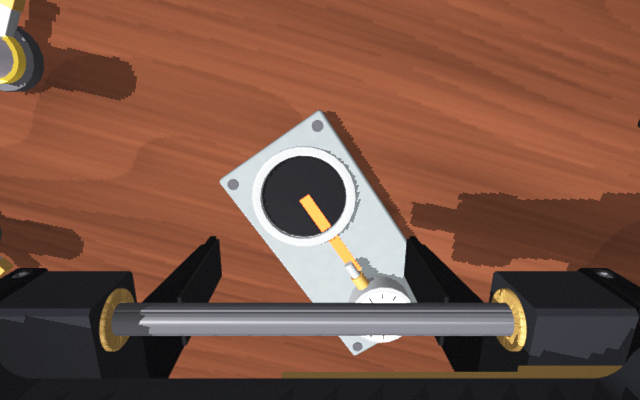

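Wrist view: the recess is at (305,195), the orange line runs to (350,262), and the gauge is at (382,300). Plate screws are at (317,126), (233,184) and (357,347). I'll refine the line's direction with the screws.

```bash
python3 - <<'E'
from m import *
p=read_camera("wrist");H,S,V=hsv(p["image"])
def scr(u):
    yy,xx=np.mgrid[:400,:640];m=(np.hypot(xx-u[0],yy-u[1])<9)
    m&=(V<165)&(S<90);c,k,_=comp(m,u,8);return c,k,atz(p,c,16)[:2]
A=[scr(u) for u in((317,126),(233,184),(357,347))]
for a in A:print(a)
A=[a[2] for a in A]
d=A[2]-A[1];print("long",np.linalg.norm(d),np.degrees(np.arctan2(d[1],d[0])));d=A[0]-A[1];print("short",np.linalg.norm(d),np.degrees(np.arctan2(d[1],d[0])))
m=(H>4)&(H<22)&(S>150)&(V>200);yy,xx=np.mgrid[:400,:640]
m&=(xx>295)&(xx<352)&(yy>190)&(yy<263)
W=np.array([atz(p,(x,y),16.5)[:2] for y,x in np.argwhere(m)]);v=cv2.fitLine(W.astype(np.float32),cv2.DIST_HUBER,0,.01,.01).ravel();print(len(W),v,np.degrees(np.arctan2(v[1],v[0])))
E
```

```text
(array([316.03, 124.03]), np.int32(100), array([ 657.8503528 , -207.93423335]))
(array([231.85714286, 182.89010989]), np.int32(91), array([ 589.27649775, -150.05884771]))
(array([356.57971014, 344.91304348]), np.int32(69), array([ 457.32257657, -306.17898123]))
long 204.41461152522325 -130.2047483049982
short 89.73256856324934 -40.163903213997486
198 [   0.6316564     0.77524847  568.26184    -244.49786   ] 50.827564
```

Call:
{"op": "move_arm", "data": {"commands": [[[-0.42, 0.97, 0], 0, 1], [[-0.42, 0.97, 0], 0, 1], [[-0.42, 0.97, 0], 0, 1], [[-0.42, 0.97, 0], 0, 1], [[-0.42, 0.97, 0], 0, 1], [[-0.42, 0.97, 0], 0, 1], [[-0.42, 0.97, 0], 0, 1], [[-0.42, 0.97, 0], 0, 1], [[-0.42, 0.97, 0], 0, 1], [[-0.42, 0.97, 0], 0, 1], [[0, 0, 0], 0, 1], [[0, 0, 0], 0, 1]]}}

```text
t: 3.42
eef_pos: [474.6, 70.6, 346.8]
tcp_rot: [3.141, -0.001, 0.268]
ft_force: [1.2, 0.4, 0.1]
opening: 1.0
grip_force: 0.0
```

```bash
python3 - <<'E'
from m import *
s=env.state();print(s["t"],s["eef_pos"],s["tcp_rot"])
p=read_camera("wrist");H,S,V=hsv(p["image"]);g=proj(p,[[471,80,90],[471,80,0],[448,44,15]]);print(g)
c,k,m=comp((H>105)&(H<130)&(S>120),g[0],70);h=cv2.convexHull(np.argwhere(m)[:,::-1].astype(np.int32))[:,0]
W=np.array([atz(p,u,90)[:2] for u in h]).astype(np.float32);print("cap",c,k,cv2.minEnclosingCircle(W),cv2.fitEllipse(W))
c,k,m=comp((H>15)&(H<32)&(S>90)&(V>130),g[2],50)
if k:print("brass",c,k,atz(p,c,18),atz(p,c,20))
save("e.png",p["image"])
E
```

```text
3.4167 [474.6299447   70.60465834 346.83708086] [ 3.14116743e+00 -7.53408053e-04  2.67582529e-01]
[[297.05847494 219.11276831]
 [301.07001772 187.22839818]
 [332.13947925 224.79049121]]
cap [292.27436441 210.24682203] 1888 ((476.107666015625, 84.8536605834961), 17.53134536743164) ((476.07269287109375, 84.70075988769531), (33.834877014160156, 34.96627426147461), 96.66617584228516)
brass [330.06878307 224.01058201] 189 [449.24220139  46.47781864  18.        ] [449.91807001  46.76919216  20.        ]
```

View pics/e.png

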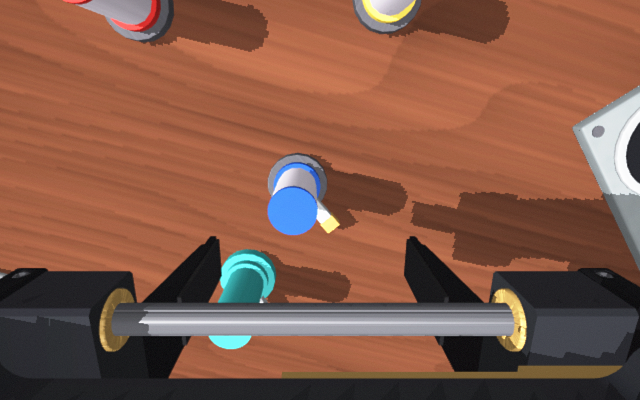

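Wrist view: the blue head is at (293,210) with its brass tip at (330,224). Turquoise is at (240,300), clear of the left finger. The cap diameter comes out at 34 mm and the cutter reach is consistent with the description, so I'll go down and grasp.

Call:
{"op": "move_arm", "data": {"commands": [[[0.05, 0.47, 0], 0, 1], [[0, 0, -0.5], 0, 1], [[0, 0, -0.7], 0, 1], [[0, 0, -0.7], 0, 1], [[0, 0, -0.7], 0, 1], [[0, 0, -0.7], 0, 1], [[0, 0, -0.56], 0, 1], [[0, 0, 0], 0, 1], [[0, 0, 0], 0, 0.2], [[0, 0, 0], 0, -0.1], [[0, 0, 0], 0, -0.2], [[0, 0, 0], 0, -0.3], [[0, 0, 0], 0, -1], [[0, 0, 0], 0, -1], [[0, 0, 0], 0, -1], [[0, 0, 0], 0, -1], [[0, 0, 0], 0, -1], [[0, 0, 0], 0, -1]]}}

```text
t: 4.97
eef_pos: [476.8, 84.8, 230.5]
tcp_rot: [3.142, 0.0, 0.267]
ft_force: [-0.3, 0.5, -0.7]
opening: 0.361
grip_force: 5.4
```

Call:
{"op": "move_arm", "data": {"commands": [[[0, 0, 0], 0, -1], [[0, 0, 0], 0, -1], [[0, 0, 0], 0, -1], [[0, 0, 0.3], 0, -1], [[0, 0, 0.6], 0, -1], [[0, 0, 0.8], 0, -1], [[0, 0, 0.3], 0, -1], [[0, 0, 0], 0, -1], [[0, 0, 0], 0, -1]]}}

```text
t: 5.72
eef_pos: [476.6, 84.7, 290.5]
tcp_rot: [3.141, -0.001, 0.267]
ft_force: [-0.4, -0.2, -3.8]
opening: 0.353
grip_force: 30.0
```

```bash
cat > v.py <<'E'
from m import *
s=env.state();e=s["eef_pos"];print(s["t"],np.round(e,1),np.round(s["tcp_rot"],3),s["opening"],s["grip_force"],np.round(s["ft_force"],1))
foot=e[2]-231+0.5
ims=[]
for n in("wrist","top","scene"):
    p=read_camera(n);H,S,V=hsv(p["image"]);import sys
    a=np.radians(float(sys.argv[2]))
    X=[[e[0],e[1],foot+90],[e[0]+47*np.cos(a),e[1]+47*np.sin(a),foot+17]]
    g=proj(p,X)
    c,k,m=comp((H>15)&(H<32)&(S>90)&(V>130),g[1],25)
    if k:
        for z in(15,19):
            w=atz(p,c,foot+z);d=w[:2]-e[:2];print(n,"brass",c.round(1),k,w.round(1),np.linalg.norm(d).round(1),np.degrees(np.arctan2(d[1],d[0])).round(1))
    x,y=np.clip(g.mean(0).astype(int),[70,60],[569,339]);ims.append(cv2.resize(p["image"][y-60:y+60,x-70:x+70],(266,228)))
save(sys.argv[1],np.hstack(ims))
E
python3 v.py f.png -125
```

```text
5.7167 [476.6  84.7 290.5] [ 3.141e+00 -1.000e-03  2.670e-01] 0.3525344925319701 29.997092485427856 [-0.4 -0.2 -3.8]
wrist brass [382.1 296.7] 117 [452.5  33.5  75. ] 56.6 -115.1
wrist brass [382.1 296.7] 117 [454.6  34.9  79. ] 54.4 -113.8
scene brass [358.9 174. ] 14 [410.8  -4.6  75. ] 110.9 -126.4
scene brass [358.9 174. ] 14 [414.2  -1.8  79. ] 106.7 -125.8
```

View pics/f.png

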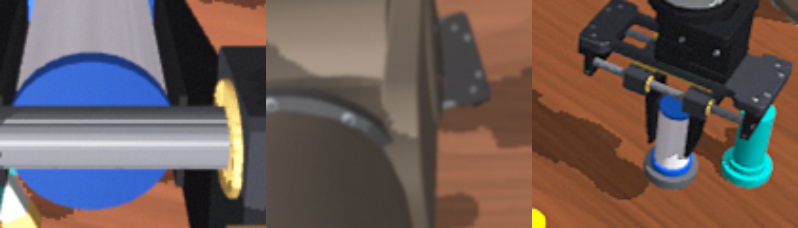

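Held firmly, with 3.8 N of weight; the cutter is partly hidden by the gripper bar. The heading before the grasp was -124.9° and the target is -130.2°, so I turn by -0.0925 rad in transit.

Call:
{"op": "move_arm", "data": {"commands": [[[0.2, -0.5, 0], -0.1, -1], [[0.36, -0.9, 0], -0.105, -1], [[0.36, -0.9, 0], -0.105, -1], [[0.36, -0.9, 0], -0.105, -1], [[0.36, -0.9, 0], -0.105, -1], [[0.36, -0.9, 0], -0.105, -1], [[0.36, -0.9, 0], -0.105, -1], [[0.36, -0.9, 0], -0.105, -1], [[0.36, -0.9, 0], -0.105, -1], [[0.36, -0.9, 0], -0.105, -1], [[0.36, -0.9, 0], -0.11, -1], [[0.14, -0.42, 0], 0, -1], [[0, 0, 0], 0, -1], [[0, 0, 0], 0, -1], [[0, 0, 0], 0, -1]]}}

```text
t: 7.12
eef_pos: [594.6, -212.0, 289.6]
tcp_rot: [-3.14, 0.002, 0.175]
ft_force: [-0.9, -0.3, -3.7]
opening: 0.356
grip_force: 30.0
```

```bash
python3 - <<'E'
from m import *
s=env.state();e=np.array(s["eef_pos"]);print(s["t"],e,s["tcp_rot"])
ims=[]
for n in("wrist","top"):
    p=read_camera(n);ims.append(cv2.resize(p["image"],(400,250),interpolation=cv2.INTER_AREA));print(n,proj(p,[[594,-213,150],[594-33,-213-40,75]]).round())
save("g.png",np.hstack(ims))
E
```

```text
7.1167 [ 594.58431556 -211.98902543  289.63696229] [-3.14033670e+00  1.63135617e-03  1.74832502e-01]
wrist [[314. 320.]
 [369. 302.]]
top [[439. 133.]
 [452. 161.]]
```

View pics/g.png

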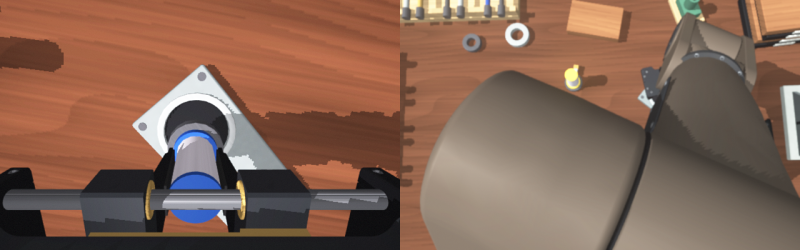

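The wrist view shows the head over the recess with its foot inside the rim outline; the top view is blocked by the arm. I'll lower it slowly.

Call:
{"op": "move_arm", "data": {"commands": [[[0, -0.03, -0.3], 0, -1], [[0, 0, -0.4], 0, -1], [[0, 0, -0.3], 0, -1], [[0, 0, -0.2], 0, -1], [[0, 0, -0.1], 0, -1], [[0, 0, 0], 0, -1], [[0, 0, 0], 0, -1], [[0, 0, -0.03], 0, -1], [[0, 0, -0.03], 0, -1], [[0, 0, 0], 0, -1], [[0, 0, 0], 0, -1]]}}

```text
t: 8.13
eef_pos: [595.0, -213.8, 249.9]
tcp_rot: [3.141, -0.0, 0.174]
ft_force: [0.3, 0.1, -3.5]
opening: 0.357
grip_force: 30.0
```

Call:
{"op": "move_arm", "data": {"commands": [[[0, 0.02, -0.03], 0, -1], [[0, 0, -0.03], 0, -1], [[0, 0, -0.02], 0, -1], [[0, 0, 0], 0, -1], [[0, 0, 0], 0, -1]]}}

```text
t: 8.55
eef_pos: [595.0, -213.2, 247.2]
tcp_rot: [3.142, 0.0, 0.174]
ft_force: [-1.0, 0.2, -4.1]
opening: 0.354
grip_force: 30.0
```

Call:
{"op": "move_arm", "data": {"commands": [[[0, 0, -0.015], 0, -1], [[0, 0, -0.015], 0, -1], [[0, 0, 0], 0, -1], [[0, 0, 0], 0, -1]]}}

```text
t: 8.88
eef_pos: [595.0, -213.2, 246.5]
tcp_rot: [3.141, -0.0, 0.174]
ft_force: [0.1, 0.5, -2.3]
opening: 0.353
grip_force: 30.0
```

Call:
{"op": "move_arm", "data": {"commands": [[[0, 0, -0.012], 0, -1], [[0, 0, 0], 0, -1], [[0, 0, 0], 0, -1]]}}

```text
t: 9.13
eef_pos: [595.0, -213.2, 246.5]
tcp_rot: [3.141, -0.0, 0.174]
ft_force: [-1.2, 1.7, 4.0]
opening: 0.357
grip_force: 30.0
```

Seated (the force reversed to +4 N). Release and rise.

Call:
{"op": "move_arm", "data": {"commands": [[[0, 0, 0], 0, -0.2], [[0, 0, 0], 0, 0.1], [[0, 0, 0], 0, 0.5], [[0, 0, 0], 0, 1], [[0, 0, 0], 0, 1], [[0, 0, 0], 0, 1], [[0, 0, 0], 0, 1], [[0, 0, 0.3], 0, 1], [[0, 0, 0.7], 0, 1], [[0, 0, 0.8], 0, 1], [[0, 0, 0.8], 0, 1], [[0, 0, 0.7], 0, 1], [[0, 0, 0], 0, 1], [[0, 0, 0], 0, 1]]}}

```text
t: 10.3
eef_pos: [594.9, -213.1, 346.6]
tcp_rot: [3.14, -0.002, 0.174]
ft_force: [0.2, -0.2, -0.9]
opening: 1.002
grip_force: 0.0
```

```bash
cat > w.py <<'E'
from m import *
import sys
s=env.state();print(s["t"],s["eef_pos"],s["tcp_rot"],s["opening"])
p=read_camera("wrist");H,S,V=hsv(p["image"]);C=np.array([594.4,-213.])
g=proj(p,[[*C,106],[594.4-30.3,-213-35.9,35]]);print(g)
c,k,m=comp((H>105)&(H<130)&(S>120),g[0],60);h=cv2.convexHull(np.argwhere(m)[:,::-1].astype(np.int32))[:,0]
W=np.array([atz(p,u,106)[:2] for u in h]).astype(np.float32);cap=np.array(cv2.fitEllipse(W)[0]);print("cap",c,k,cv2.minEnclosingCircle(W),cap)
c,k,m=comp((H>15)&(H<32)&(S>90)&(V>130),g[1],16);print("brass",c,k)
for z in(34,36):
    w=atz(p,c,z)[:2];d=w-cap;print(w,np.linalg.norm(d),np.degrees(np.arctan2(d[1],d[0])))
x,y=g[1].astype(int);save(sys.argv[1],cv2.resize(p["image"][100:340,200:460],(780,600)[:2] if 0 else (650,600)))
E
python3 w.py i.png
```

```text
10.3 [ 594.88925842 -213.10790346  346.60810995] [ 3.13994667e+00 -2.15262495e-03  1.74429758e-01] 1.0015644271675133
[[310.87811501 227.12204566]
 [345.99425045 237.5189251 ]]
cap [311.69923372 226.33908046] 2088 ((594.7108154296875, -213.59228515625), 17.505311965942383) [ 594.68133545 -213.48452759]
brass [349.24275362 238.95652174] 276
[ 562.88947497 -252.12008797] 50.03427744026987 -129.44977755492062
[ 563.65953405 -251.76058058] 49.26873647980307 -129.02391789688326
```

View pics/i.png

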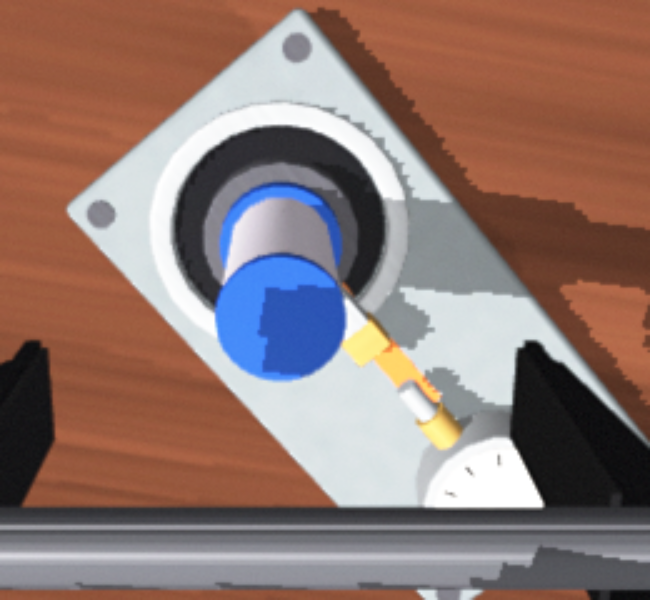

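The head stands in the recess, concentric with the rim, and the cutter lies along the orange line toward the plunger. My brass mask leaked into the orange line, so I'll measure again with hues split.

```bash
python3 - <<'E'
from m import *
p=read_camera("wrist");H,S,V=hsv(p["image"])
print(H[228:252,346], S[228:252,346]); print(H[246,350:362],S[246,350:362])
for lo,smax in((19,256),(20,235),(21,220)):
    c,k,m=comp((H>=lo)&(H<32)&(S>90)&(S<smax)&(V>130),(347,237),12)
    if not k: continue
    r=cv2.minAreaRect(np.argwhere(m)[:,::-1].astype(np.float32));print(lo,c,k,r)
    for C in([594.68,-213.5],[595.2,-213.2]):
        d=atz(p,c,35)[:2]-C;print("  ",np.linalg.norm(d),np.degrees(np.arctan2(d[1],d[0])))
E
```

```text
[105 150  24  26  26  26  26  26  26  26  26  26  26  26  26  26  26  23
 120  99  97  97  99  97] [  6   1  75 116 116 112 110 109 111 112 115 116 116 115 112 115 116  94
   1  14  10  10  11  10]
[101   5  17  21  22  22  22  22  22  22  22  22] [ 12  12  83 136 150 151 149 150 151 148 151 149]
19 [348.07657658 238.02702703] 222 ((348.4508361816406, 239.04098510742188), (17.79712677001953, 14.980316162109375), 50.19443130493164)
   48.04478467989218 -130.1489653678627
   48.60980819733298 -130.38946503456384
20 [348.01369863 238.05022831] 219 ((348.3412170410156, 239.06472778320312), (17.89676284790039, 14.75127124786377), 49.398704528808594)
   48.026939827358525 -130.21453024022549
   48.59219390832482 -130.45435512088832
21 [347.93488372 238.04651163] 215 ((348.29644775390625, 239.05311584472656), (17.967769622802734, 14.67524528503418), 48.8140754699707)
   47.980733298235755 -130.27434392099886
   48.54619733900496 -130.51369997154433
```

```bash
python3 - <<'E'
from m import *
p=read_camera("wrist");H,S,V=hsv(p["image"])
c,k,m=comp((H>=24)&(H<32)&(S>70)&(S<125)&(V>130),(347,237),14)
r=cv2.minAreaRect(np.argwhere(m)[:,::-1].astype(np.float32));print(c,k,r)
for u in(c,r[0]):
  for C in([594.68,-213.5],[595.2,-213.2]):
    d=atz(p,u,35)[:2]-C;print("  ",np.linalg.norm(d),np.degrees(np.arctan2(d[1],d[0])))
B=[atz(p,u,36)[:2] for u in cv2.boxPoints(r)]
for i in range(4):
    d=B[(i+1)%4]-B[i];print(np.linalg.norm(d),np.degrees(np.arctan2(d[1],d[0]))%90)
E
```

```text
[346.56470588 237.13529412] 170 ((346.59759521484375, 237.12196350097656), (11.55685806274414, 14.524161338806152), 51.34019470214844)
   46.40281904235644 -131.08150427310102
   46.971064366807305 -131.31915288209893
   46.41080584752145 -131.04510917912202
   46.97892873206967 -131.28315787377144
12.596564999987104 51.152180548488865
10.446860824170304 47.87585885704425
12.698177455268642 51.5192888513441
10.53432240601172 47.35079413293637
```

```bash
python3 -c "
from cell import env
print(env.job_done(), env.state()['t'])"
```

```text
the job is handed in; nothing more can be done
the job is handed in; nothing more can be done
```

The blue head is standing upright in the recess and released; its cutter measured within about 1° of the orange line, the red and yellow heads were not touched, and the job was handed in at about 10.4 s (no verdict was shown).

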